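# Roll-test two bars on a rail ramp

## Task

Sort the two metal bars in the grey stand with the roll-test ramp. First lay the round bar level across the two sloping rails near the top of the ramp, square to them, and let it go there so that it rolls down by itself into the trough at the foot; then lay the six-sided bar across the top in the same way and let go, so that it only slides down and stops on the nearly flat deck. Do not carry or push either bar down the ramp.

Things in the scene. Friction and masses are not known exactly. Their poses are not given: they have to be found in the camera images.
- round_center (a point): centre of the round bar: plain bright metal bar, 100 mm long, 0.12 kg, 24 mm in diameter. x runs along the bar (either way round); y and z turn with it as it rolls. At the start it lies in one of the two seats of the grey stand, its centre 37 mm above the table. Let go on the rails it rolls off at once and is in the trough within 1.5 s.
- hex_center (a point): centre of the six-sided bar: plain bright metal bar, 100 mm long, 0.12 kg, hexagonal, 24 mm across flats. x runs along the bar. At the start it lies flat side down in the stand's other seat, 90 mm from the round bar and parallel to it, its centre 37 mm above the table. Let go on the steep rails it slides and stops by itself on the nearly flat deck.
- stand: fixed grey stand, 100 x 150 mm; origin under its middle, x along the bars, seats at y = +45 and -45 mm. It carries the bars near their ends only (two supports at x = +-36 mm, 8 mm thick, top edge 31 mm above the table), so the middle 60 mm of each bar is free all round, down to a 5 mm base plate. Bars lift straight up.
- ramp: fixed ramp. Origin on the table under the release point; x level, downhill; y across, along a well-laid bar. Lengths in mm: two slippery rails at y = +-33, each 14 wide, open between down to 6 above the table. Rail tops 88 high at x = -30, 77 at 0 (bar centre then 90), 50 at 75 (20 degrees), then a nearly flat deck to 42 at 195; trough to 245. Cheeks 152 apart, 12 higher. Release within 15 of x = y = 0.

How it is judged:
By the outcome, as a careful person would: the job done as asked, in the order asked, and still so for the second after the job is handed in, with the robot touching nothing.
It also fails if it takes over 54 s, if anything falls off the work surface, if the arm or the gripper's body presses on something with over 40 N, if the wrist force passes 120 N, or if a joint passes its speed limit or range.

## Robot

A 6-joint arm with a two-finger parallel gripper is mounted at the origin on a cart in front of the work surface, level with it; the furniture and walls round the work are solid. World frame = base frame: x ahead of the robot, y to its left, z up, the work surface at z = 0. Lengths are in m, angles in rad, forces in N, time in s.
With the tool pointing down it reaches from about 0.375 to 0.9 m from the base axis. Payload 3.1 kg.
Tool frame: the origin (TCP) lies on the centre line of the jaws, within the pads' length; the fingertips stand 25 mm ahead of it and the grasp point (between the pads) lies 6 mm ahead of it (manip.tips_ahead is the distance from the TCP to the fingertips, in m); z points along the fingers, y is the direction in which the jaws open and shut (so a half turn about z gives the same grasp; the last joint's range is limited). The gripper opens to 85 mm and grips with 20 to 120 N. Pads are 22 mm wide; open, the fingers measure 114 mm over their backs; the gripper's body (76 mm by 85 mm) begins 54 mm behind the grasp point. The pads swing forward as they close: fully open they stand 13 mm farther back than shut.
Start: joints at [-1.31, 0.527, 1.433, -0, 1.181, -0.178], TCP at [0.266, -0.566, 0.256] pointing down, gripper open.
Joint ranges: [-3.08, 3.08], [-0.75, 2.2], [0.22, 2.44], [-1.43, 4.57], [0, 2.65], [-2.85, 2.85]. Speed limits (rad/s): [2.79, 2.79, 3.14, 3.14, 3.14, 3.14].

## Interface

Orientations are given as a unit quaternion [x, y, z, w].
In Python, from station import manip gives the robot as it stands.
- The arm moves only by the tool play_rows, never from a script. Its argument "steps" is a list that holds one entry, the list of rows, each a list of 6 numbers: the shift along the tool's x, y, z in m, then the turn, a rotation vector about the tool's x, y, z in degrees. In form: [[[x, y, z, rx, ry, rz], ...]]. A call has 1 to 10 rows; each row shifts and turns the commanded pose from where the row before left it, along the tool's axes as they then stand; what a row does not reach is not made up. A row lasts 1/8 s, in which the tool goes at most 62.5 mm and 10.7 degrees, less where a joint would pass 70% of its speed; a pose out of reach is approached as far as the arm can. A call is refused whole if a number of a shift passes 0.0625 or a number of a turn 10.7, either way. A call with a gripper value outside its range is refused whole. "fingers" is the opening, from 0 (shut) to 1 (fully open), set as the call begins (left out, the last holds). The fingers move at their own pace and stop on an object; "squeeze" is the grip in N (left out, the last holds). Time passes only in rows, so rows that do not move let the fingers close. It gives the time, the measured TCP pose, the force and the opening at its end, in the units of the state.
- manip.sense(): the state, without advancing time (a new reading comes with each control period).
- manip.snapshot(name): name is "scene" or "top" or "wrist"; returns a dict with "img" (420x560x3 uint8, red, green, blue), "K" (3x3 intrinsics, pixels), "k1" (the pictures are not rectified: a ray, as slopes to the right and down, at radius r is drawn at 1 + k1 r^2 times it, then the intrinsics apply), "world_from_camera" (4x4, takes a point from camera to world coordinates). Camera axes: x right, y down, z forward; pixel columns grow to the right and rows downward; lengths in m; the calibration is good to about 2 mm. A picture is of the moment at which its call begins. There is no depth.
- manip.sign_off(): hands the job in, once; it reports no verdict.
Trained networks look in a picture, given as the dict that the camera call returned (one of the last four; its "shot" number tells which), for a name from the list of things; names that differ only in an ending like _2 or _b are one class to them, and where a whole thing is asked for, a point or a joint stands for the part that bears it (a point fixed in the world has none). Each returns a list of dicts, best first, with "score" (0 to 1); they miss things now and then, are a little off and sometimes report something else, mostly with a low value. They report only what shows in the picture. A call takes as long as a camera call.
- manip.regions_of(label, picture): "pixels" (420x560 bool, what is visible of it) and "rect" ([left, top, right, bottom] in pixels, round what is visible of it).
- manip.pinpoint(label, picture): "point" ([column, row] in pixels: a listed point, or the origin of a listed thing).
The state is a dict: "t": time; "q": joint angles; "qd": joint speeds; "tau": joint torques, N m; "tcp_pos": TCP position; "tool_rot": TCP orientation; "force": force on the tool from outside, world axes, zero at the start; "ft_torque": the same for the moment, N m; "finger_gap": opening from 0.0 (shut) to 1.0 (fully open).
Only numpy, scipy, OpenCV 4.12 (cv2) and the standard library are available. Lean on these libraries where they do the work, as an engineer would, in place of code of your own. Each camera call takes 0.05 s, during which the arm holds its last target.

## Working session

There is one attempt and no reset: what is moved stays moved. The work goes in short steps, Python scripts to look and compute and a tool call to move; the robot and the scene stay as the last step left them, time stands still between calls to the robot, and variables do not carry over. Pictures are saved under pics/ and viewed, and the job is handed in when it is done.

Besides the shell and the picture viewer there is one more tool, called after "Call:" as name(argument=value, ...), one argument or row to a line, values as JSON. play_rows: Moves the arm, as the interface text tells. Its arguments: {"type":"object","properties":{"steps":{"type":"array"},"fingers":{"type":"number"},"squeeze":{"type":"number"}},"required":["steps"]}

```bash
mkdir -p pics; ls
python3 - <<'E'
from station import manip
import cv2
s=manip.sense(); print(s)
for n in ["scene","top","wrist"]:
    p=manip.snapshot(n); cv2.imwrite(f"pics/{n}0.png",p["img"][:,:,::-1]); print(n,p["K"],p["k1"],p["world_from_camera"])
    for l in ["round_center","hex_center","stand","ramp"]:
        print(l,[(d["point"],round(d["score"],2)) for d in manip.pinpoint(l,p)][:4],[(d["rect"],round(d["score"],2)) for d in manip.regions_of(l,p)][:4])
E
```

```text
pics
{'t': 0.0, 'q': array([-1.31047121e+00,  5.28493473e-01,  1.43391904e+00,  6.72824757e-07,
        1.18136941e+00, -1.78507224e-01]), 'qd': array([-3.00827274e-04, -2.83095223e-04, -1.04371073e-03,  3.55428706e-04,
       -7.34097172e-05,  2.50987217e-03]), 'tau': array([ 1.31702946e-03, -4.42346942e+01, -1.78025186e+01, -1.23369691e-04,
        8.54649232e-03,  5.58936875e-06]), 'tcp_pos': array([ 0.26540088, -0.56511796,  0.25531145]), 'tool_rot': array([ 9.76024135e-01,  2.17659574e-01, -4.44569272e-05, -1.09372884e-03]), 'force': array([-0.27279655,  0.05471367,  0.14521564]), 'ft_torque': array([ 0.01527506, -0.03791359,  0.00576566]), 'finger_gap': 0.9982882215840377}
scene [[453.40138886   0.         284.50228769]
 [  0.         453.40138886 201.5146123 ]
 [  0.           0.           1.        ]] -0.1089929221532282 [[-0.80875157 -0.43417428  0.39675383  0.13044777]
 [-0.58780623  0.5735989  -0.57049814  0.53383258]
 [ 0.02011806 -0.69460564 -0.71910936  0.69092353]
 [ 0.          0.          0.          1.        ]]
round_center [([305.9, 203.5], 0.92)] [([283.3, 193.6,
[... 738 characters left out ...]
82), ([304.7, 183.0, 400.8, 258.4], 0.62)]
stand [([351.1, 221.6], 0.77)] [([305.6, 183.7, 402.5, 259.1], 0.77), ([364.5, 182.5, 393.0, 242.6], 0.34)]
ramp [([219.4, 215.7], 0.57)] [([68.0, 165.0, 238.9, 266.6], 0.84)]
wrist [[364.33111008   0.         281.80737799]
 [  0.         364.33111008 212.36726727]
 [  0.           0.           1.        ]] -0.08069610248556405 [[ 4.24478563e-01 -8.65938546e-01 -2.64515377e-01  3.33892251e-01]
 [-9.05437960e-01 -4.06032634e-01 -1.23772371e-01 -5.33346575e-01]
 [-2.22607964e-04  2.92040982e-01 -9.56405780e-01  3.74585822e-01]
 [ 0.00000000e+00  0.00000000e+00  0.00000000e+00  1.00000000e+00]]
round_center [] []
hex_center [] []
stand [] []
ramp [] []
```

View pics/top0.png

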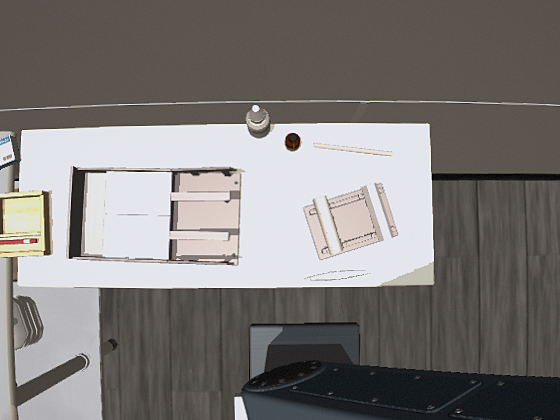

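View pics/scene0.png

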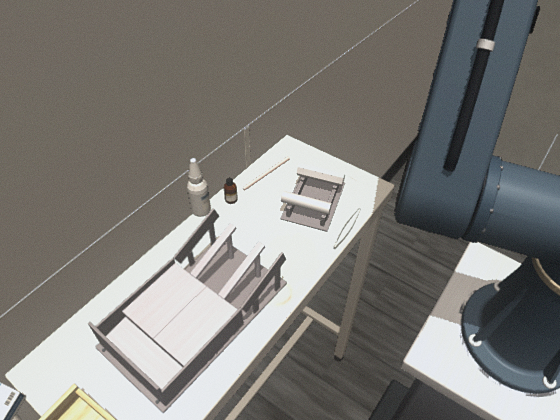

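Run:
```python
import cv2
im=cv2.imread("pics/top0.png")
cv2.imwrite("pics/topcropA.png",cv2.resize(im[170:270,295:415],(720,600),interpolation=cv2.INTER_CUBIC))
cv2.imwrite("pics/topcropB.png",cv2.resize(im[150:280,55:255],(800,520),interpolation=cv2.INTER_CUBIC))
```

```text
(no output)
```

View pics/topcropA.png

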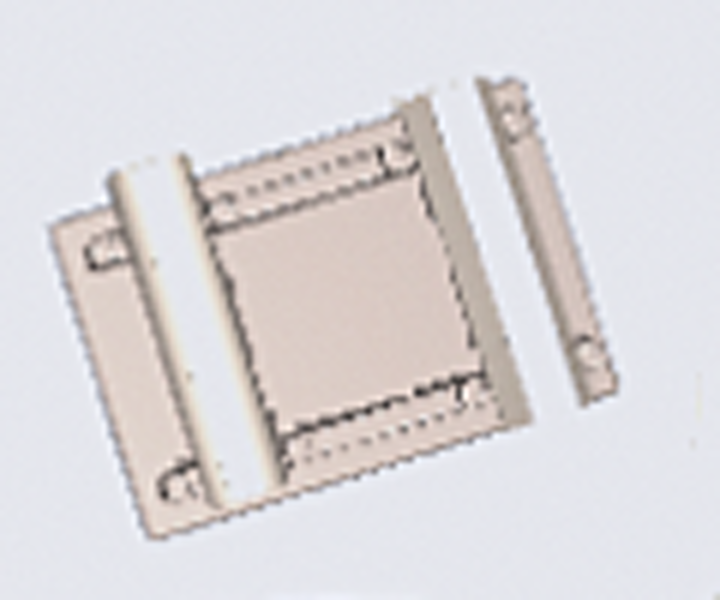

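View pics/topcropB.png

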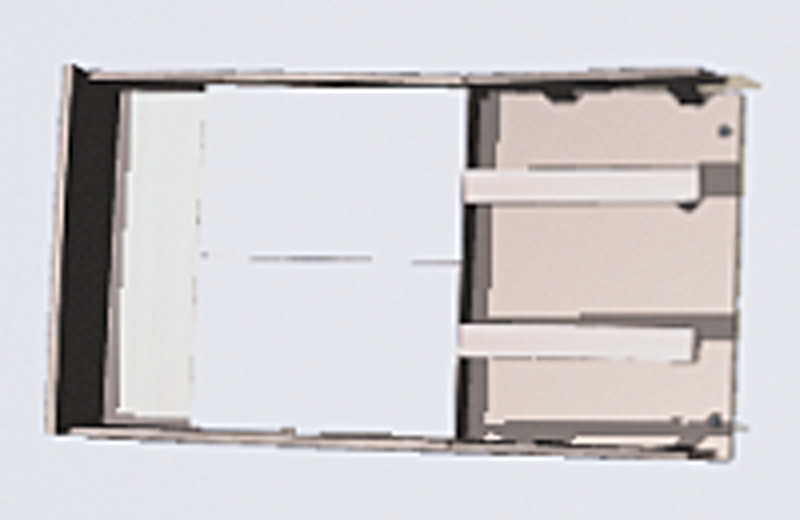

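```bash
cat > h.py <<'E'
import numpy as np, cv2
from scipy.optimize import least_squares
def ray(p,uv):
    K=p["K"];d=np.array([(uv[0]-K[0,2])/K[0,0],(uv[1]-K[1,2])/K[1,1]])
    rd=np.hypot(*d);r=rd
    for _ in range(30): r=rd/(1+p["k1"]*r*r)
    if rd>0:d=d*r/rd
    T=p["world_from_camera"];return T[:3,3],T[:3,:3]@np.array([d[0],d[1],1])
def at(p,uv,z):
    o,d=ray(p,uv);return o+d*(z-o[2])/d[2]
def proj(p,X):
    T=p["world_from_camera"];c=(np.atleast_2d(X)-T[:3,3])@T[:3,:3];s=c[:,:2]/c[:,2:]
    s=s*(1+p["k1"]*(s**2).sum(1,keepdims=True));K=p["K"]
    return s*[K[0,0],K[1,1]]+[K[0,2],K[1,2]]
E
python3 - <<'E'
from h import *
from station import manip
p=manip.snapshot("top")
B=lambda l:[(55+a/4-.5,150+b/4-.5) for a,b in l]
A=lambda l:[(295+a/6-.5,170+b/6-.5) for a,b in l]
m=np.array([(-30,-40,88),(-30,-26,88),(-30,26,88),(-30,40,88),(75,-40,50),(75,-26,50),(75,26,50),(75,40,50)])/1e3
uv=np.array(B([(700,170),(700,202),(697,327),(693,361),(463,170),(463,203),(460,322),(459,355)]))
def W(x,m):
    c,s=np.cos(x[2]),np.sin(x[2]);return np.c_[x[0]+c*m[:,0]-s*m[:,1],x[1]+s*m[:,0]+c*m[:,1],m[:,2]]
f=least_squares(lambda x:(proj(p,W(x,m))-uv).ravel(),[.45,.2,1.57]);print("ramp",f.x,np.degrees(f.x[2]),f.fun.reshape(-1,2).round(1))
# stand: base plate corners at z=5mm (outer corners), order
us=A([(50,222),(150,540),(617,392),(522,78)])
P=np.array([at(p,u,.005) for u in us]);print(P.round(4));print("sides",np.linalg.norm(P-np.roll(P,-1,0),axis=1),"ctr",P.mean(0))
e=P[2]-P[1]+P[3]-P[0];print("stand y-dir ang",np.degrees(np.arctan2(e[1],e[0])))
# bars
for n,l in [("round ends(z37 silhouette)",[(148,160),(246,505)]),("hex top ends z49",[(457,85),(557,420)])]:
    Q=np.array([at(p,u,.037 if n[0]=='r' else .049) for u in A(l)]);d=Q[0]-Q[1];print(n,Q.round(4),Q.mean(0),np.linalg.norm(d),np.degrees(np.arctan2(d[1],d[0])))
q=manip.snapshot("scene")
for l in ["round_center","hex_center"]:
    for pic in (p,q):
        r=manip.pinpoint(l,pic)[0]; print(l,at(pic,r["point"],.037),r["score"])
for l,z in [("stand",0),("ramp",0)]:
    for pic in (p,q):
        r=manip.pinpoint(l,pic)[0]; print(l,at(pic,r["point"],z),r["score"])
E
```

```text
ramp [0.47246992 0.18660535 1.53258475] 87.81063815330712 [[-0.  -0.8]
 [-0.3 -0.3]
 [-0.7  0.2]
 [ 0.1  0.3]
 [ 0.8  0.1]
 [ 0.4 -0.1]
 [-0.1  0.3]
 [-0.1  0.3]]
[[ 0.4916  0.0317  0.005 ]
 [ 0.3965  0.0031  0.005 ]
 [ 0.4388 -0.1382  0.005 ]
 [ 0.5338 -0.1115  0.005 ]]
sides [0.09926656 0.14749578 0.09869407 0.14927907] ctr [ 0.46517533 -0.05371091  0.005     ]
stand y-dir ang -73.4592162267886
round ends(z37 silhouette) [[ 0.5067  0.0045  0.037 ]
 [ 0.4069 -0.0224  0.037 ]] [ 0.45680521 -0.0089497   0.037     ] 0.10339656940453819 15.030417771037596
hex top ends z49 [[ 0.5264 -0.084   0.049 ]
 [ 0.43   -0.1108  0.049 ]] [ 0.47819332 -0.09742168  0.049     ] 0.10011242148318877 15.533980669657344
round_center [ 0.45773175 -0.0104602   0.037     ] 0.84
round_center [ 0.44817571 -0.00542708  0.037     ] 0.97
hex_center [ 0.47869782 -0.09889842  0.037     ] 0.62
hex_center [ 0.48378628 -0.10189841  0.037     ] 0.81
stand [ 0.46419647 -0.055655    0.        ] 0.68
stand [ 0.47246185 -0.05257782  0.        ] 0.93
ramp [0.47746684 0.18670783 0.        ] 0.84
ramp [0.46816989 0.18609136 0.        ] 0.88
```

```bash
cat >> h.py <<'E'
from scipy.spatial.transform import Rotation as R
def rot(alpha,tilt=0):
    # tool x at world yaw alpha, pointing down, then tilt (deg) about tool x: + leans tool top toward +tool y
    return R.from_euler('z',alpha,degrees=True)*R.from_euler('x',180,degrees=True)*R.from_euler('x',tilt,degrees=True)
def plan(s,P,Rt,n=None,grasp=0):
    p=np.array(s["tcp_pos"]);r=R.from_quat(s["tool_rot"])
    P=np.array(P)-Rt.apply([0,0,grasp])
    rv=(r.inv()*Rt).as_rotvec();d=P-p
    n=n or int(np.ceil(max(np.linalg.norm(d)/.058,np.degrees(np.linalg.norm(rv))/10)))
    rows=[]
    for i in range(n):
        # accumulate from the rounded command
        k=(i+1)/n
        pt=np.array(s["tcp_pos"])+d*k; rt=R.from_quat(s["tool_rot"])*R.from_rotvec(rv*k)
        sh=r.inv().apply(pt-p).round(4); tr=np.degrees((r.inv()*rt).as_rotvec()).round(1)
        rows.append([float(v) for v in (*sh,*tr)])
        p=p+r.apply(sh); r=r*R.from_rotvec(np.radians(tr))
    print("goal",P.round(4),"n",n)
    for q in rows: print(q)
    return p,r
E
python3 - <<'E'
from h import *
from station import manip
s=manip.sense();plan(s,[.456,-.010,.22],rot(16))
E
```

```text
goal [ 0.456 -0.01   0.22 ] n 11
[0.0371, -0.0384, 0.0033, -0.0, 0.0, 0.8]
[0.0366, -0.0389, 0.0033, -0.0, 0.0, 0.9]
[0.036, -0.0394, 0.0033, -0.0, 0.0, 0.8]
[0.0355, -0.04, 0.0033, -0.0, 0.0, 0.8]
[0.0348, -0.0405, 0.0033, -0.0, 0.0, 0.9]
[0.0343, -0.0409, 0.0033, -0.0, 0.0, 0.8]
[0.0336, -0.0415, 0.0033, -0.0, 0.0, 0.8]
[0.0331, -0.042, 0.0033, -0.0, 0.0, 0.8]
[0.0325, -0.0423, 0.0033, -0.0, 0.0, 0.9]
[0.0318, -0.0429, 0.0033, -0.0, 0.0, 0.8]
[0.0312, -0.0434, 0.0033, -0.0, 0.0, 0.8]
```

Call:
play_rows(
  steps=[
    [[0.037,-0.038,0.003,0,0,0.8],[0.037,-0.039,0.003,0,0,0.9],[0.036,-0.039,0.003,0,0,0.8],[0.0355,-0.04,0.003,0,0,0.8],[0.035,-0.0405,0.003,0,0,0.9],[0.034,-0.041,0.003,0,0,0.8],[0.034,-0.0415,0.003,0,0,0.8],[0.033,-0.042,0.003,0,0,0.8],[0.0325,-0.0425,0.003,0,0,0.9],[0.032,-0.043,0.003,0,0,0.8]],
  ],
  fingers=1,
  squeeze=40,
)

```text
t: 3.1
tcp_pos: [0.4403, -0.0591, 0.2266]
tool_rot: [0.989, 0.146, 0.001, 0.0]
force: [1.1, -0.1, -0.2]
finger_gap: 1.001
```

Call:
play_rows(
  steps=[
    [[0.031,-0.0435,0.003,0,0,0.8],[0,0,0,0,0,0],[0,0,0,0,0,0]],
  ],
)

```text
t: 3.48
tcp_pos: [0.4567, -0.0101, 0.2234]
tool_rot: [0.99, 0.14, 0.0, 0.0]
force: [-0.5, -1.2, -0.2]
finger_gap: 0.997
```

Run:
```python
from h import *
from station import manip
s=manip.sense();print(s["t"],s["q"],s["tcp_pos"],s["tool_rot"],s["force"])
p=manip.snapshot("wrist");np.save("pics/w1.npy",p,allow_pickle=True);cv2.imwrite("pics/w1.png",p["img"][:,:,::-1])
for l,z in [("round_center",.037),("hex_center",.037),("stand",0),("ramp",0)]:
    for r in manip.pinpoint(l,p)[:2]: print(l,np.round(r["point"],1),at(p,r["point"],z).round(4),r["score"])
```

```text
3.475 [-2.67358685e-01  3.54240470e-01  1.87780311e+00 -5.95996428e-04
  9.09296246e-01  1.02272016e+00] [ 0.4566524  -0.01012827  0.22339683] [9.90140215e-01 1.40079559e-01 2.28046167e-05 2.66012978e-04] [-0.51824608 -1.17664596 -0.20351375]
round_center [279.3 191.2] [ 0.4574 -0.0071  0.037 ] 0.92
hex_center [384.6 197.6] [ 0.4774 -0.0966  0.037 ] 0.73
stand [325.1 189.8] [ 0.4623 -0.0514  0.    ] 0.7
ramp [ 80.8 107.1] [0.4754 0.1902 0.    ] 0.61
```

View pics/w1.png

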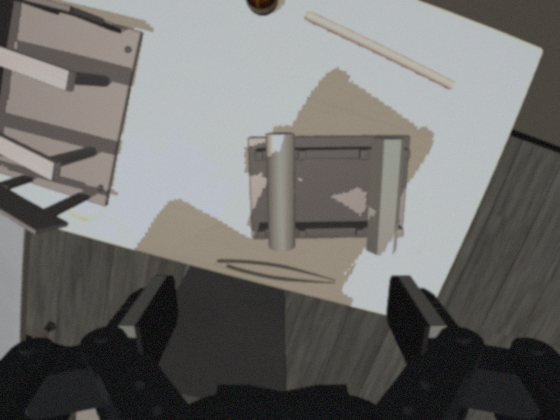

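Run:
```python
from h import *
p=np.load("pics/w1.npy",allow_pickle=True).item()
im=p["img"];c=im[120:262,235:425][:,:,::-1];cv2.imwrite("pics/w1c.png",cv2.resize(c,(760,568),interpolation=cv2.INTER_CUBIC))
```

```text
(no output)
```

View pics/w1c.png

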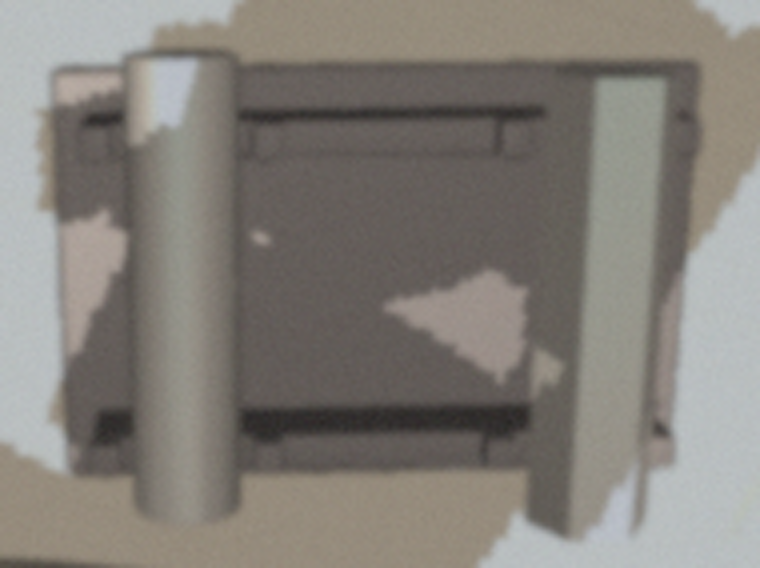

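```bash
python3 - <<'E'
from h import *
p=np.load("pics/w1.npy",allow_pickle=True).item()
C=lambda u:(235+u[0]/4-.375,120+u[1]/4-.375)
Q=np.array([at(p,C(u),.005) for u in [(55,68),(697,63),(675,465),(72,472)]]);print("plate",Q.mean(0).round(4),np.linalg.norm(Q-np.roll(Q,-1,0),axis=1).round(4))
e=Q[0]-Q[3]+Q[1]-Q[2];print(np.degrees(np.arctan2(e[1],e[0])))
for n,a,b,z in [("round",(182,55),(187,517),.040),("hex",(631,78),(606,535),.049)]:
    A,B=at(p,C(a),z),at(p,C(b),z);d=A-B;print(n,((A+B)/2).round(4),np.linalg.norm(d),np.degrees(np.arctan2(d[1],d[0])))
s=p
E
python3 - <<'E'
import sys;sys.path.insert(0,'.')
from h import *
from station import manip
s=manip.sense();plan(s,[.457,-.009,.037],rot(16),grasp=.006,n=4)
E
```

```text
plate [ 0.4657 -0.0535  0.005 ] [0.1473 0.0986 0.1498 0.0983]
17.77274799545065
round [ 0.4563 -0.0088  0.04  ] 0.1014269501029956 16.637619526561103
hex [ 0.4795 -0.0966  0.049 ] 0.09888077160437089 17.859029730451343
goal [ 0.457 -0.009  0.043] n 4
[0.0003, -0.0005, 0.0451, 0.0, -0.0, -0.0]
[0.0002, -0.0005, 0.0451, 0.0, -0.0, -0.0]
[0.0003, -0.0005, 0.0451, 0.0, -0.0, -0.1]
[0.0003, -0.0005, 0.0451, 0.0, -0.0, 0.0]
```

Call:
play_rows(
  steps=[
    [[0,-0.0005,0.045,0,0,-0.2],[0,0,0.045,0,0,-0.2],[0,0,0.045,0,0,0],[0,0,0.03,0,0,0],[0,0,0.015,0,0,0],[0,0,0,0,0,0]],
  ],
)

```text
t: 4.47
tcp_pos: [0.4563, -0.01, 0.0428]
tool_rot: [0.99, 0.142, -0.001, -0.0]
force: [0.9, -1.4, 0.5]
finger_gap: 1.005
```

Call:
play_rows(
  steps=[
    [[0,0,0,0,0,0],[0,0,0,0,0,0],[0,0,0,0,0,0],[0,0,0,0,0,0],[0,0,0,0,0,0],[0,0,0,0,0,0]],
  ],
  fingers=0,
  squeeze=40,
)

```text
t: 5.22
tcp_pos: [0.4569, -0.0096, 0.044]
tool_rot: [0.99, 0.143, 0.001, 0.0]
force: [-0.4, -1.1, 6.1]
finger_gap: 0.271
```

Call:
play_rows(
  steps=[
    [[0,0,-0.01,0,0,0],[0,0,-0.04,0,0,0],[0,0,-0.05,0,0,0],[0,0,-0.05,0,0,0],[0.01,-0.03,-0.02,0,0,4],[0.01,-0.04,0,0,0,5],[0,-0.04,0,0,0,5],[0,0,0,0,0,5],[0,0,0,0,0,0],[0,0,0,0,0,0]],
  ],
)

```text
t: 6.48
tcp_pos: [0.4534, 0.1027, 0.2134]
tool_rot: [1.0, -0.022, -0.0, 0.0]
force: [1.2, -0.0, -1.1]
finger_gap: 0.268
```

Run:
```python
from h import *
from station import manip
s=manip.sense();print(s["t"],s["q"],s["tcp_pos"],s["tool_rot"],s["force"],s["finger_gap"])
p=manip.snapshot("wrist");np.save("pics/w2.npy",p,allow_pickle=True);cv2.imwrite("pics/w2.png",cv2.resize(p["img"][:,:,::-1],(800,600),interpolation=cv2.INTER_CUBIC))
for l,z in [("ramp",0),("round_center",.037)]:
    for r in manip.pinpoint(l,p)[:2]: print(l,np.round(r["point"],1),at(p,r["point"],z).round(4),r["score"])
```

```text
6.475 [-1.82418768e-02  3.80773817e-01  1.86968825e+00 -9.03938466e-05
  8.91311543e-01  1.59648983e+00] [0.45336575 0.1027282  0.21344445] [ 9.99759339e-01 -2.19375241e-02 -9.03474945e-05  3.54928255e-05] [ 1.15261012e+00 -7.43642810e-04 -1.07196937e+00] 0.2680525080708612
ramp [189.7 169.1] [0.473 0.188 0.   ] 0.6
round_center [282.2 302.6] [0.352  0.1078 0.037 ] 0.75
```

View pics/w2.png

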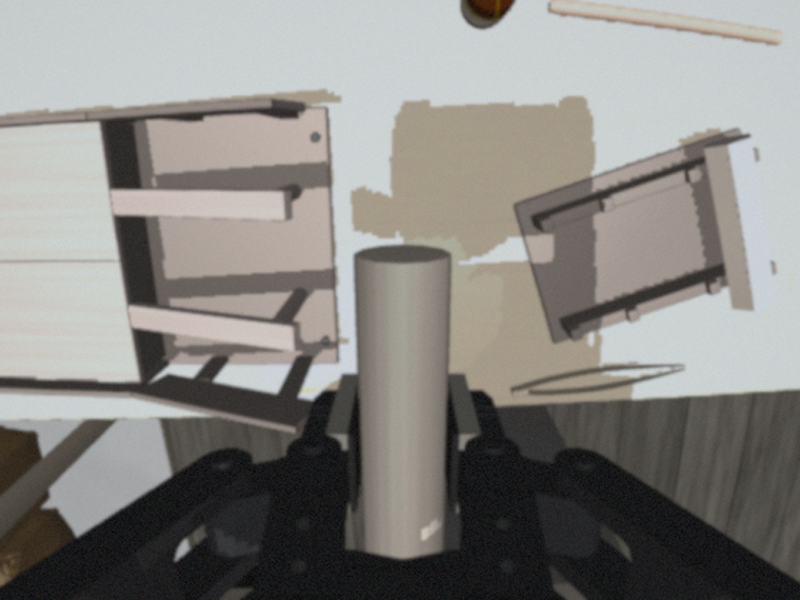

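Run:
```python
from h import *
p=np.load("pics/w2.npy",allow_pickle=True).item()
cv2.imwrite("pics/w2c.png",cv2.resize(p["img"][110:260,70:240,::-1],(680,600),interpolation=cv2.INTER_CUBIC))
```

```text
(no output)
```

View pics/w2c.png

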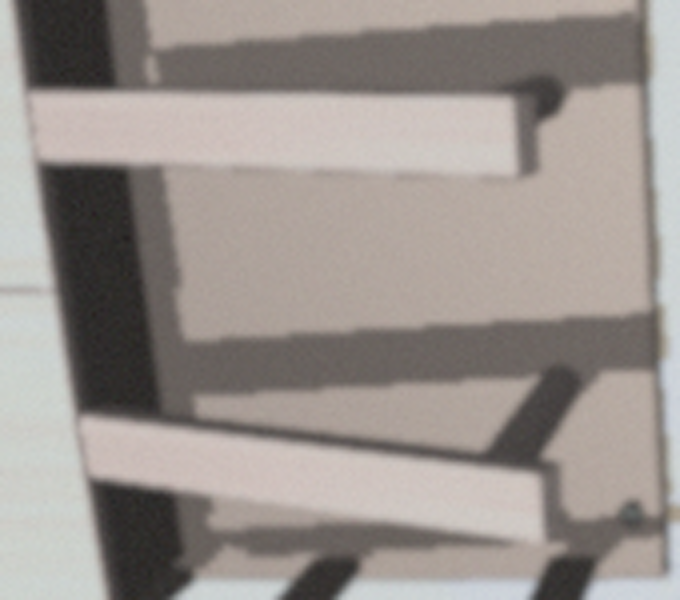

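Run:
```python
from h import *
from station import manip
p=np.load("pics/w2.npy",allow_pickle=True).item()
m=np.array([(-30,-40,88),(-30,-26,88),(-30,26,88),(-30,40,88),(75,-40,50),(75,-26,50),(75,26,50),(75,40,50)])/1e3
uv=np.array([(70+a/4-.375,110+b/4-.375) for a,b in [(515,92),(520,177),(542,472),(548,542),(30,90),(40,163),(80,414),(95,482)]])
def W(x,m):
    c,s=np.cos(x[2]),np.sin(x[2]);return np.c_[x[0]+c*m[:,0]-s*m[:,1],x[1]+s*m[:,0]+c*m[:,1],m[:,2]]
f=least_squares(lambda x:(proj(p,W(x,m))-uv).ravel(),[.45,.2,1.57]);print(f.x,np.degrees(f.x[2]),f.fun.reshape(-1,2).round(1))
# top ends only, direct
T=np.array([at(p,u,z) for u,z in zip(uv,m[:,2])]);print(T.round(4))
s=manip.sense();plan(s,[.474,.182,.18],rot(-2,40),grasp=.006)
```

```text
[0.47261858 0.18743065 1.54068554] 88.27477884900723 [[-0.   0.1]
 [ 0.3  0. ]
 [ 0.4 -0.5]
 [ 0.4  0.3]
 [-0.4  0.5]
 [-0.2  0.1]
 [ 0.1  0.2]
 [-0.9 -0.8]]
[[0.5118 0.1562 0.088 ]
 [0.4977 0.1568 0.088 ]
 [0.4454 0.1586 0.088 ]
 [0.432  0.1589 0.088 ]
 [0.5152 0.2608 0.05  ]
 [0.5009 0.2615 0.05  ]
 [0.4491 0.2632 0.05  ]
 [0.4341 0.263  0.05  ]]
goal [0.4739 0.1781 0.1846] n 5
[0.0034, -0.0153, 0.0057, 8.0, -0.0, -0.1]
[0.0034, -0.0143, 0.0079, 8.0, -0.1, -0.1]
[0.0034, -0.0131, 0.0097, 8.0, -0.0, -0.1]
[0.0034, -0.0116, 0.0115, 8.0, -0.1, -0.1]
[0.0035, -0.0099, 0.0129, 8.0, -0.0, -0.2]
```

Call:
play_rows(
  steps=[
    [[0.003,-0.0155,0.006,8,0,-0.1],[0.003,-0.0145,0.008,8,0,-0.1],[0.003,-0.013,0.01,8,0,-0.1],[0.0035,-0.0115,0.0115,8,0,-0.1],[0.0035,-0.01,0.013,8,0,-0.1],[0,0,0,0,0,0],[0,0,0,0,0,0]],
  ],
)

```text
t: 7.5
tcp_pos: [0.4729, 0.1786, 0.1839]
tool_rot: [0.94, -0.017, 0.008, -0.341]
force: [0.6, -0.5, -0.6]
finger_gap: 0.262
```

Run:
```python
from h import *
from station import manip
s=manip.sense();print(s["t"],s["q"],s["tcp_pos"],s["tool_rot"],s["force"],s["finger_gap"])
t=R.from_quat(s["tool_rot"]).as_matrix();print(t.round(3))
plan(s,[.4728,.185,.095],rot(-1.9,40),grasp=.006,n=4)
p=manip.snapshot("scene");cv2.imwrite("pics/s2.png",p["img"][:,:,::-1])
```

```text
7.5 [-0.23086402  0.55350794  1.94564604  0.84639425  0.99830433  0.77028153] [0.47285285 0.17857173 0.1839094 ] [ 0.93992456 -0.01662181  0.00772866 -0.34088973] [ 0.62008218 -0.48887741 -0.60050596] 0.26162070133944854
[[ 0.999 -0.026  0.026]
 [-0.037 -0.767  0.641]
 [ 0.003 -0.641 -0.767]]
goal [0.4727 0.1811 0.0996] n 4
[-0.0001, 0.013, 0.0166, 0.0, -0.1, -0.0]
[-0.0001, 0.013, 0.0166, 0.1, -0.0, -0.0]
[-0.0002, 0.0131, 0.0165, -0.0, -0.1, -0.0]
[-0.0, 0.013, 0.0166, 0.0, -0.1, -0.0]
```

View pics/s2.png

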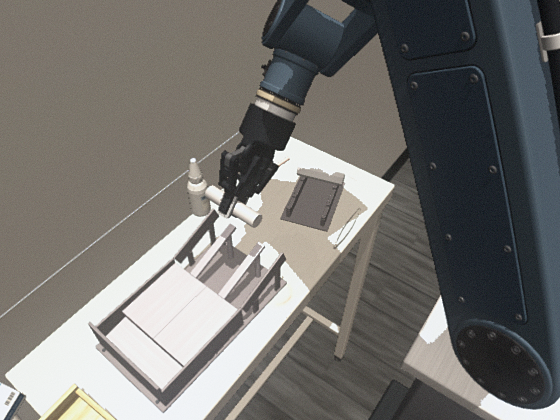

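Call:
play_rows(
  steps=[
    [[0,0.013,0.0165,0,0,0],[0,0.013,0.0165,0,0,0],[0,0.013,0.0165,0,-0.1,0],[0,0.0065,0.008,0,-0.1,0],[0,0.0065,0.008,0,0,0],[0,0,0,0,0,0],[0,0,0,0,0,0]],
  ],
)

```text
t: 8.43
tcp_pos: [0.4732, 0.1813, 0.1006]
tool_rot: [0.94, -0.016, 0.006, -0.342]
force: [0.3, 0.1, -0.8]
finger_gap: 0.269
```

Run:
```python
from h import *
from station import manip
s=manip.sense();print(s["t"],s["tcp_pos"],s["force"])
t=R.from_quat(s["tool_rot"]);print(t.as_matrix()[:,0], s["tcp_pos"]+t.apply([0,0,.006]))
p=manip.snapshot("wrist");cv2.imwrite("pics/w3.png",p["img"][:,:,::-1])
p=manip.snapshot("scene");cv2.imwrite("pics/s3.png",cv2.resize(p["img"][180:340,170:330,::-1],(600,600),interpolation=cv2.INTER_CUBIC))
```

```text
8.425 [0.47319623 0.18133187 0.10063435] [ 0.28166115  0.12775277 -0.79750657]
[ 9.99411471e-01 -3.42907645e-02  9.24435386e-04] [0.47333273 0.18518608 0.096038  ]
```

View pics/w3.png

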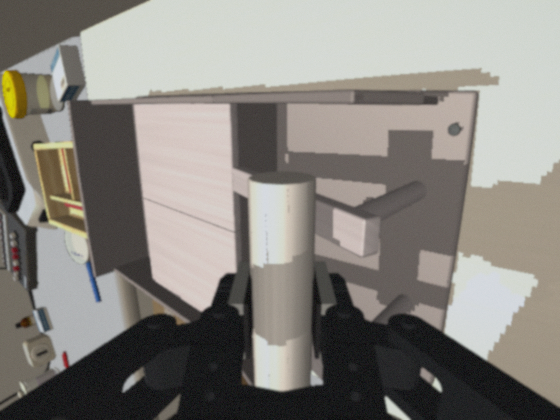

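View pics/s3.png

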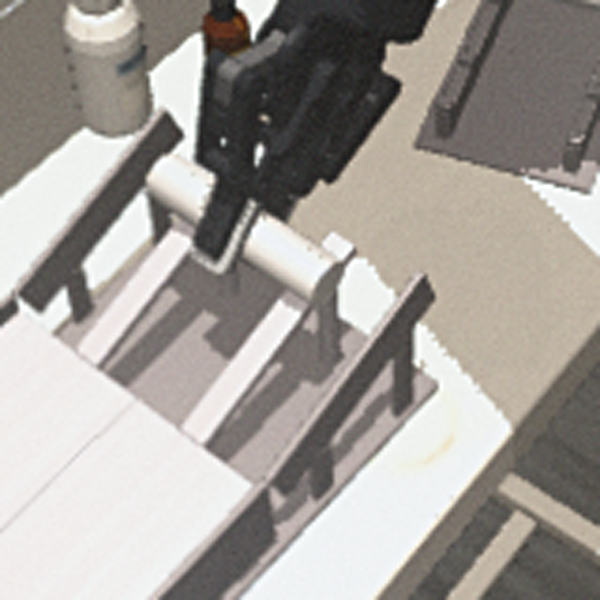

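Call:
play_rows(
  steps=[
    [[0,0.0013,0.0015,0,0,0],[0,0.0013,0.0015,0,0,0],[0,0,0,0,0,0],[0,0,0,0,0,0]],
  ],
)

```text
t: 9.02
tcp_pos: [0.473, 0.1812, 0.0962]
tool_rot: [0.94, -0.016, 0.006, -0.342]
force: [0.3, 0.1, -1.9]
finger_gap: 0.263
```

Call:
play_rows(
  steps=[
    [[0,0.0006,0.0008,0,0,0],[0,0,0,0,0,0],[0,0,0,0,0,0]],
  ],
)

```text
t: 9.4
tcp_pos: [0.473, 0.1817, 0.0957]
tool_rot: [0.939, -0.016, 0.006, -0.343]
force: [-0.3, 1.7, 2.6]
finger_gap: 0.267
```

Call:
play_rows(
  steps=[
    [[0,0,0,0,0,0],[0,-0.008,-0.04,0,0,0],[0,-0.01,-0.05,0,0,0],[0,0,-0.03,0,0,0],[0,0,0,0,0,0],[0,0,0,0,0,0]],
  ],
  fingers=1,
)

```text
t: 10.15
tcp_pos: [0.4703, 0.1183, 0.1982]
tool_rot: [0.94, -0.016, 0.005, -0.342]
force: [0.1, 0.4, 0.5]
finger_gap: 1.002
```

Run:
```python
from h import *
from station import manip
s=manip.sense();print(s["t"],s["tcp_pos"],s["force"])
p=manip.snapshot("scene");cv2.imwrite("pics/s4.png",cv2.resize(p["img"][150:420,60:400,::-1],(755,600),interpolation=cv2.INTER_CUBIC))
plan(s,[.43,.08,.2],rot(16,0))
```

```text
10.15 [0.47029032 0.11825977 0.19817672] [0.07362522 0.36354885 0.51666117]
goal [0.43 0.08 0.2 ] n 5
[-0.0078, 0.0058, -0.0054, -7.9, -1.2, -3.5]
[-0.0082, 0.0061, -0.0043, -8.0, -1.3, -3.4]
[-0.0087, 0.006, -0.0034, -7.9, -1.2, -3.5]
[-0.0092, 0.0059, -0.0023, -7.9, -1.3, -3.4]
[-0.0095, 0.0056, -0.0013, -8.0, -1.2, -3.5]
```

View pics/s4.png

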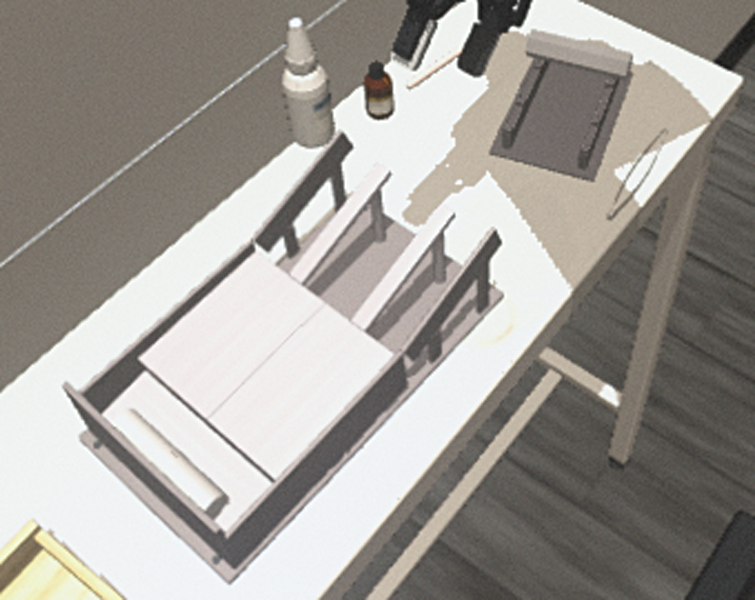

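Run:
```python
from h import *
from station import manip
s=manip.sense();plan(s,[.4785,-.097,.20],rot(16.8,0),n=6)
```

```text
goal [ 0.4785 -0.097   0.2   ] n 6
[0.0026, 0.0272, -0.0233, -6.6, -1.1, -3.0]
[0.0007, 0.0299, -0.0201, -6.6, -1.0, -3.0]
[-0.0012, 0.0319, -0.0165, -6.6, -1.1, -3.0]
[-0.0032, 0.0335, -0.0127, -6.6, -1.1, -3.0]
[-0.0052, 0.0345, -0.0087, -6.7, -1.1, -3.0]
[-0.0072, 0.0349, -0.0045, -6.6, -1.0, -3.0]
```

Call:
play_rows(
  steps=[
    [[0.0025,0.027,-0.0235,-6.6,-1.1,-3],[0.0005,0.03,-0.02,-6.6,-1,-3],[-0.001,0.032,-0.0165,-6.6,-1.1,-3],[-0.003,0.0335,-0.0125,-6.6,-1.1,-3],[-0.005,0.0345,-0.0085,-6.7,-1.1,-3],[-0.007,0.035,-0.0045,-6.6,-1,-3],[0,0,0,0,0,0],[0,0,0,0,0,0]],
  ],
)

```text
t: 11.2
tcp_pos: [0.479, -0.0961, 0.1997]
tool_rot: [0.989, 0.146, 0.0, -0.001]
force: [-0.2, -0.6, -0.4]
finger_gap: 0.999
```

Run:
```python
from h import *
from station import manip
s=manip.sense();print(s["t"],s["tcp_pos"],s["tool_rot"],s["force"])
p=manip.snapshot("wrist");np.save("pics/w4.npy",p,allow_pickle=True);cv2.imwrite("pics/w4.png",p["img"][:,:,::-1])
for l,z in [("hex_center",.037)]:
    for r in manip.pinpoint(l,p)[:2]: print(l,np.round(r["point"],1),at(p,r["point"],z).round(4),r["score"])
plan(s,[.4785,-.097,.037],rot(16.8,0),n=4,grasp=.006)
```

```text
11.2 [ 0.47896473 -0.09605914  0.19972605] [ 9.89338411e-01  1.45628958e-01  4.01564545e-04 -1.24668918e-03] [-0.22855594 -0.59904513 -0.36035506]
hex_center [284.2 202.3] [ 0.4777 -0.0975  0.037 ] 0.6
goal [ 0.4785 -0.097   0.043 ] n 4
[-0.0002, 0.0003, 0.0392, -0.0, -0.0, -0.0]
[-0.0002, 0.0003, 0.0392, -0.1, -0.0, -0.0]
[-0.0003, 0.0002, 0.0391, -0.0, -0.0, -0.0]
[-0.0002, 0.0002, 0.0392, -0.0, -0.1, -0.1]
```

View pics/w4.png

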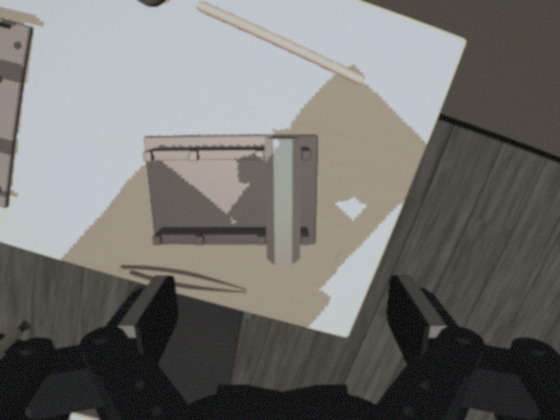

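Call:
play_rows(
  steps=[
    [[0,0.0005,0.045,0,0,-0.1],[0,0.0005,0.045,0,0,0],[-0.0005,0,0.04,0,0,0],[0,0,0.02,0,0,0],[0,0,0.0065,0,0,0],[0,0,0,0,0,0]],
  ],
)

```text
t: 12.05
tcp_pos: [0.48, -0.0985, 0.0441]
tool_rot: [0.989, 0.147, 0.001, 0.0]
force: [-1.1, 0.2, 0.4]
finger_gap: 1.001
```

Call:
play_rows(
  steps=[
    [[0,0,0,0,0,0],[0,0,0,0,0,0],[0,0,0,0,0,0],[0,0,0,0,0,0],[0,0,0,0,0,0],[0,0,0,0,0,0]],
  ],
  fingers=0,
  squeeze=40,
)

```text
t: 12.8
tcp_pos: [0.4801, -0.0988, 0.0449]
tool_rot: [0.989, 0.147, 0.002, 0.001]
force: [-1.3, 0.7, 4.8]
finger_gap: 0.307
```

Run:
```python
from h import *
from station import manip
s=manip.sense();print(s["t"],s["tcp_pos"],s["finger_gap"]*85,s["force"])
p=manip.snapshot("wrist");cv2.imwrite("pics/w5.png",p["img"][:,:,::-1])
```

```text
12.8 [ 0.48011104 -0.09877968  0.04492218] 26.09923495340388 [-1.27851809  0.70431816  4.81891473]
```

View pics/w5.png

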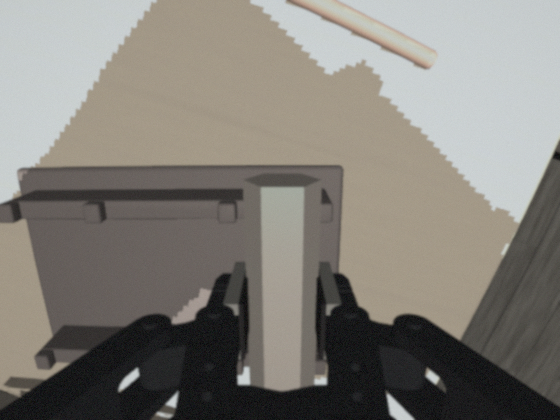

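Call:
play_rows(
  steps=[
    [[0,0,-0.01,0,0,0],[0,0,-0.03,0,0,0],[0,0,-0.04,0,0,0],[0,0,-0.045,0,0,0],[0,0,-0.045,0,0,0],[0,0,0,0,0,0],[0,0,0,0,0,0]],
  ],
)

```text
t: 13.72
tcp_pos: [0.4785, -0.0982, 0.2139]
tool_rot: [0.989, 0.147, 0.001, 0.0]
force: [0.2, 0.2, -2.0]
finger_gap: 0.301
```

Run:
```python
from h import *
from station import manip
s=manip.sense();print(s["t"],s["tcp_pos"],s["finger_gap"]*85,s["force"])
p=manip.snapshot("wrist");cv2.imwrite("pics/w6.png",p["img"][:,:,::-1])
q,r=plan(s,[.473,.10,.205],rot(-1.9,0),n=6)
plan(dict(tcp_pos=q,tool_rot=r.as_quat()),[.473,.183,.17],rot(-1.9,40),grasp=.008,n=6)
```

```text
13.725 [ 0.47854851 -0.09818993  0.21385087] 25.545668022958665 [ 0.15084457  0.24891986 -1.97389024]
goal [0.473 0.1   0.205] n 6
[0.0087, -0.0319, 0.0015, 0.0, -0.0, 3.1]
[0.007, -0.0323, 0.0014, 0.0, -0.0, 3.2]
[0.0051, -0.0326, 0.0015, 0.0, -0.1, 3.1]
[0.0034, -0.0329, 0.0015, 0.0, 0.0, 3.1]
[0.0016, -0.033, 0.0014, 0.0, 0.0, 3.1]
[-0.0002, -0.033, 0.0015, 0.0, -0.0, 3.2]
goal [0.4728 0.1779 0.1761] n 6
[-0.0005, -0.013, 0.0048, 6.7, -0.0, -0.0]
[-0.0004, -0.0123, 0.0063, 6.6, -0.0, -0.0]
[-0.0005, -0.0115, 0.0077, 6.7, -0.0, -0.0]
[-0.0005, -0.0106, 0.0089, 6.7, -0.0, -0.0]
[-0.0005, -0.0094, 0.0101, 6.7, -0.0, -0.0]
[-0.0004, -0.0082, 0.0112, 6.6, -0.0, -0.0]
```

View pics/w6.png

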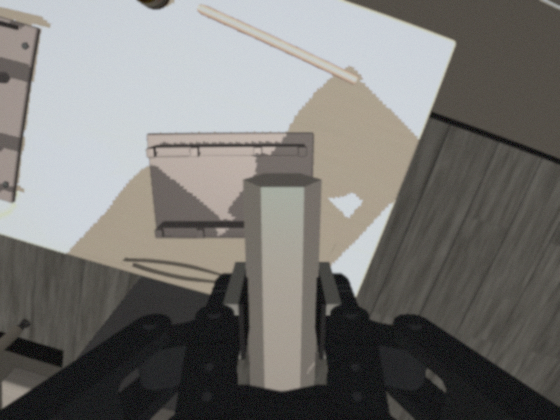

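Hex held flat-top symmetric (cols 245–320, no roll in the grip). Move to staging.

Call:
play_rows(
  steps=[
    [[0.0085,-0.032,0.0015,0,0,3.1],[0.007,-0.0325,0.0015,0,0,3.2],[0.005,-0.0325,0.0015,0,0,3.1],[0.0035,-0.033,0.0015,0,0,3.1],[0.0015,-0.033,0.0015,0,0,3.1],[0,-0.033,0.0015,0,0,3.2]],
  ],
)

```text
t: 14.52
tcp_pos: [0.4724, 0.1008, 0.2031]
tool_rot: [1.0, -0.018, -0.001, 0.0]
force: [-0.4, -0.1, -1.4]
finger_gap: 0.305
```

Call:
play_rows(
  steps=[
    [[-0.0005,-0.013,0.005,6.7,0,0],[-0.0005,-0.0125,0.0065,6.6,0,0],[-0.0005,-0.0115,0.0075,6.7,0,0],[-0.0005,-0.0105,0.009,6.7,0,0],[-0.0005,-0.0095,0.01,6.7,0,0],[-0.0005,-0.008,0.011,6.6,0,0],[0,0,0,0,0,0],[0,0,0,0,0,0]],
  ],
)

```text
t: 15.52
tcp_pos: [0.4732, 0.1774, 0.1753]
tool_rot: [0.94, -0.016, 0.006, -0.341]
force: [-1.0, -0.2, -1.5]
finger_gap: 0.302
```

Run:
```python
from h import *
from station import manip
s=manip.sense();print(s["t"],s["tcp_pos"],s["finger_gap"]*85,s["force"])
t=R.from_quat(s["tool_rot"]);print(t.as_matrix().round(3), s["tcp_pos"]+t.apply([0,0,.008]))
p=manip.snapshot("wrist");cv2.imwrite("pics/w7.png",p["img"][:,:,::-1])
plan(s,[.4735,.185,.097],rot(-1.9,40),grasp=.008,n=4)
```

```text
15.525 [0.47316967 0.17737369 0.17532876] 25.638986748463676 [-0.97746334 -0.19560583 -1.51914375]
[[ 0.999 -0.025  0.023]
 [-0.034 -0.767  0.641]
 [ 0.001 -0.641 -0.767]] [0.47335021 0.18249908 0.1691889 ]
goal [0.4733 0.1799 0.1031] n 4
[-0.0, 0.0111, 0.0143, 0.0, -0.0, 0.0]
[-0.0, 0.0111, 0.0142, 0.1, -0.0, 0.0]
[-0.0, 0.0111, 0.0142, -0.0, -0.1, 0.0]
[0.0, 0.0111, 0.0143, 0.0, 0.0, 0.0]
```

View pics/w7.png

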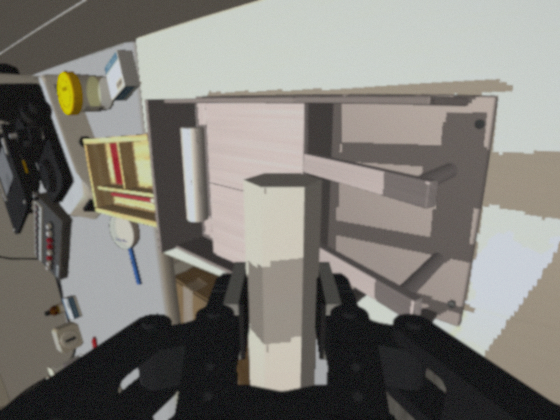

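Call:
play_rows(
  steps=[
    [[0,0.011,0.0145,0,0,0],[0,0.011,0.014,0,0,0],[0,0.011,0.014,0,0,0],[0,0.0065,0.0085,0,0,0],[0,0.0045,0.006,0,0,0],[0,0,0,0,0,0],[0,0,0,0,0,0],[0,0,0,0,0,0]],
  ],
)

```text
t: 16.58
tcp_pos: [0.474, 0.1804, 0.1045]
tool_rot: [0.94, -0.015, 0.008, -0.342]
force: [-0.2, -0.2, -1.9]
finger_gap: 0.303
```

Run:
```python
from h import *
from station import manip
s=manip.sense();print(s["t"],s["tcp_pos"],s["finger_gap"]*85,s["force"])
t=R.from_quat(s["tool_rot"]);print(t.as_matrix()[:,0], s["tcp_pos"]+t.apply([0,0,.008]))
p=manip.snapshot("scene");cv2.imwrite("pics/s5.png",cv2.resize(p["img"][180:340,170:330,::-1],(600,600),interpolation=cv2.INTER_CUBIC))
```

```text
16.575 [0.47400741 0.18039592 0.10448437] 25.738748109410725 [-0.18802729 -0.21554041 -1.92302432]
[ 0.99941838 -0.03388806  0.00380783] [0.47420487 0.18553045 0.09835268]
```

View pics/s5.png

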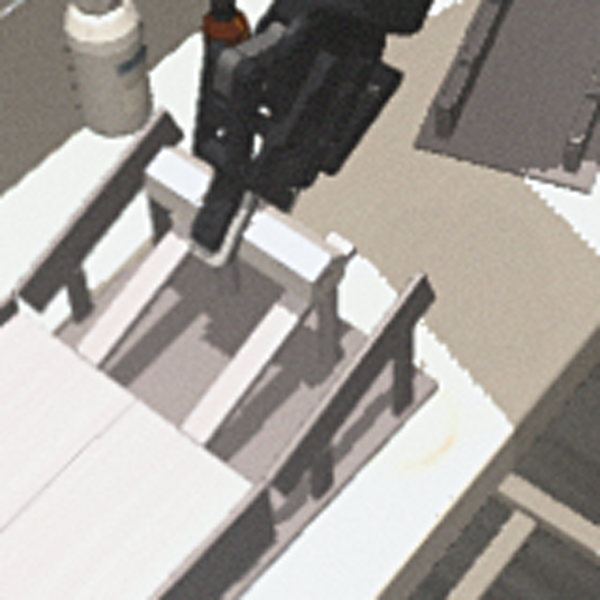

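Call:
play_rows(
  steps=[
    [[0,0.0014,0.0018,0,0,0],[0,0.0014,0.0018,0,0,0],[0,0.0006,0.0008,0,0,0],[0,0,0,0,0,0],[0,0,0,0,0,0]],
  ],
)

```text
t: 17.25
tcp_pos: [0.4738, 0.1807, 0.0985]
tool_rot: [0.94, -0.015, 0.007, -0.342]
force: [-0.1, 0.3, -3.1]
finger_gap: 0.305
```

Call:
play_rows(
  steps=[
    [[0,0.0006,0.0007,0,0,0],[0,0,0,0,0,0],[0,0,0,0,0,0]],
  ],
)

```text
t: 17.62
tcp_pos: [0.4738, 0.1807, 0.0976]
tool_rot: [0.94, -0.015, 0.007, -0.342]
force: [-0.4, 0.7, -1.9]
finger_gap: 0.304
```

Call:
play_rows(
  steps=[
    [[0,0.0005,0.0006,0,0,0],[0,0,0,0,0,0],[0,0,0,0,0,0]],
  ],
)

```text
t: 18.0
tcp_pos: [0.4738, 0.1807, 0.0968]
tool_rot: [0.94, -0.015, 0.007, -0.342]
force: [-0.8, -0.1, -1.1]
finger_gap: 0.301
```

Call:
play_rows(
  steps=[
    [[0,0.0003,0.0004,0,0,0],[0,0,0,0,0,0],[0,0,0,0,0,0]],
  ],
)

```text
t: 18.38
tcp_pos: [0.4738, 0.1808, 0.0965]
tool_rot: [0.94, -0.015, 0.007, -0.342]
force: [1.1, 0.3, -0.7]
finger_gap: 0.3
```

Call:
play_rows(
  steps=[
    [[0,0.0004,0.0006,0,0,0],[0,0,0,0,0,0],[0,0,0,0,0,0]],
  ],
)

```text
t: 18.75
tcp_pos: [0.4739, 0.1813, 0.0963]
tool_rot: [0.939, -0.015, 0.007, -0.343]
force: [0.3, 2.4, 5.8]
finger_gap: 0.303
```

Run:
```python
from h import *
from station import manip
F=[]
for i in range(3):
    p=manip.snapshot("scene");s=manip.sense();F.append(s["force"])
print(np.mean(F,0),s["tcp_pos"])
cv2.imwrite("pics/s6.png",cv2.resize(p["img"][210:280,195:275,::-1],(685,600),interpolation=cv2.INTER_CUBIC))
```

```text
[0.18820091 1.81900623 5.47927614] [0.47386736 0.1812534  0.09626456]
```

View pics/s6.png

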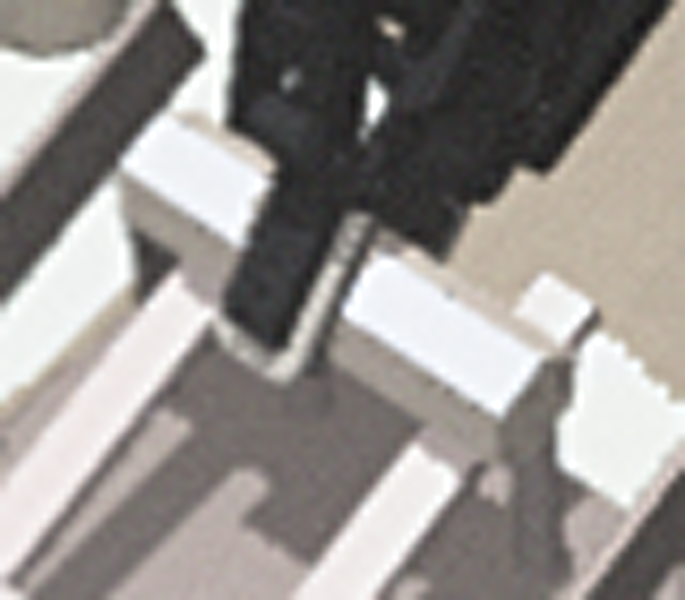

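Call:
play_rows(
  steps=[
    [[0,0,0,0,0,0],[0,-0.008,-0.04,0,0,0],[0,-0.01,-0.05,0,0,0],[0,0,-0.03,0,0,0],[0,0,0,0,0,0],[0,0,0,0,0,0],[0,0,0,0,0,0],[0,0,0,0,0,0],[0,0,0,0,0,0],[0,0,0,0,0,0]],
  ],
  fingers=1,
)

```text
t: 20.15
tcp_pos: [0.4713, 0.1177, 0.1989]
tool_rot: [0.94, -0.015, 0.007, -0.342]
force: [-0.1, 0.4, 0.4]
finger_gap: 0.999
```

Run:
```python
from h import *
from station import manip
s=manip.sense();print(s["t"],s["tcp_pos"],s["force"],np.abs(s["qd"]).max())
p=manip.snapshot("scene");cv2.imwrite("pics/s7.png",cv2.resize(p["img"][150:420,60:400,::-1],(755,600),interpolation=cv2.INTER_CUBIC))
p=manip.snapshot("top")
for l in ["hex_center","round_center"]: print(l,[(at(p,r["point"],.055).round(3),r["score"]) for r in manip.pinpoint(l,p)])
```

```text
20.15 [0.47130045 0.11768828 0.19892585] [-0.13581234  0.41609905  0.38431195] 0.003853064496987582
hex_center [(array([0.477, 0.295, 0.055]), 0.92)]
round_center [(array([0.487, 0.406, 0.055]), 0.66)]
```

View pics/s7.png

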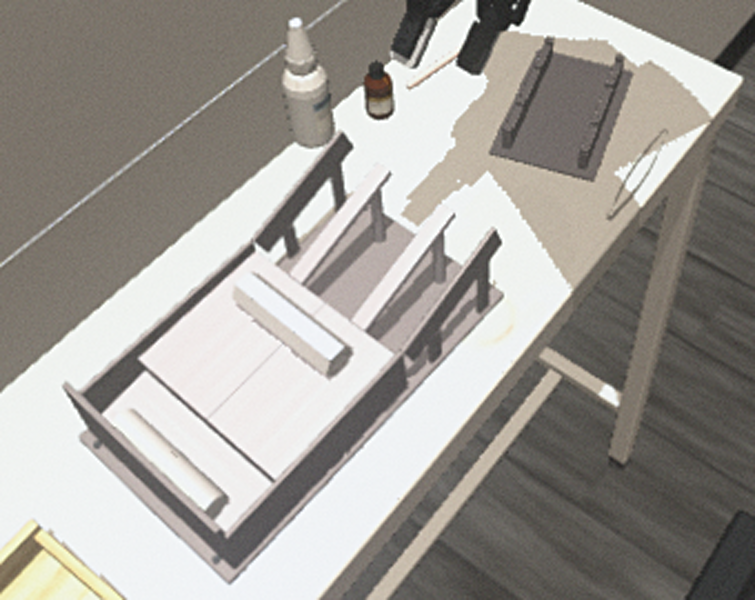

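The hex bar has stopped on the deck at about x = 108 mm, and the round bar is in the trough. I'll check that both stay put, then hand in.

Run:
```python
from h import *
from station import manip
p=manip.snapshot("top")
for l in ["hex_center","round_center"]: print(l,[(at(p,r["point"],.055).round(3),r["score"]) for r in manip.pinpoint(l,p)])
s=manip.sense();print(s["t"],s["force"]);print(manip.sign_off())
```

```text
hex_center [(array([0.475, 0.293, 0.055]), 0.85), (array([0.471, 0.183, 0.055]), 0.38)]
round_center [(array([0.486, 0.407, 0.055]), 0.88)]
20.5 [-0.25862391 -0.15898538 -0.18844165]
the job is handed in; nothing more can be done
None
```

I sorted both bars with the ramp in the order you asked and handed the job in at t = 20.5 s, well inside the 54 s limit.

- **Round bar:** I laid it level and square across the rails, about 2 mm uphill of the release point, and let it go with the gripper tilted back uphill. It rolled into the trough by itself.
- **Six-sided bar:** I laid it the same way, flat side on the rails, and let go. It slid down and stopped on the deck, about 105–108 mm downhill of the release point.

**Last checks:**
- Two top-camera readings about 0.35 s apart agreed within 2 mm for both bars, which is within the camera's accuracy.
- The gripper was open, well clear of everything, with the force reading near zero.
- In the last reading the detector also gave a second, weak six-sided-bar hit (score 0.38) near the release point. The scene picture taken just before shows nothing there, so I took it as a false detection.
- I did not see either bar in motion, only where it came to rest.

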